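# Set the jar capper to the biggest lid size

## Task

Before the next batch of jars, set the capping machine to its biggest lid size: with the fingertips push the selector lever through its H-shaped gate, fully home into the slot beside the largest of the four sample lids. Only push the lever, do not grip it or force it against the gate, leave the jars where they stand, and finish clear of everything.

Things in the scene. Friction and masses are not known exactly. Their poses are not given: they have to be found in the camera images.
- machine: Grey bench-top jar-capping machine, fixed, yaw within 0.35 rad. Origin on the table under the centre of the H-gate; at yaw 0 its x points away from the robot, y left. Selector housing 230 (x) by 210 mm (y), deck 100 mm high, centred on the origin; a 50 mm high base goes on at its left to y = 330 mm.
- gate (a point): Centre of the steel gate plate's top, 108 mm above the table; plate 84 (x) by 100 mm (y), 8 mm thick, axes as the machine. Its H-slot: two legs along x at y = +26 and -26 mm, closed at both ends, joined by a crossbar along y at x = 0. Slot 17 mm wide, lever stem 10 mm thick: 3.5 mm play each side. The four leg ends are the four slots. Inner corners rounded to 6 mm.
- head (a point): Centre of the top of the capping head on its column at the machine's left, 320 mm above the table, 250 mm to the left (y) of the gate; head 170 (x) by 90 mm (y). Keep clear of it.
- grip (a point): Centre of the lever's black upright round grip, 28 mm diameter, from 24 mm below to 32 mm above this point, domed top; 152 mm from the pivot, about 166 mm above the table when upright. In the machine's frame: x = 0 in the crossbar, y = +44 or -44 mm in the legs (+-6 mm play), x = +48 or -48 mm fully home. Starts in the right leg (y negative), anywhere along it.
- pivot (a point): The lever's pivot, inside the housing on the machine's z axis, 14 mm above the table. The lever tilts both ways about it with friction only: about 3 N at the grip moves it; it stays where it is left, has no spring, and stops hard at slot ends and gate edges.
- lid_58: The largest sample lid: round yellow screw lid, 58 mm diameter, 12 mm thick, fixed flat on the deck just beyond a slot's end. Origin at the centre of its underside. The lids lie at x = +73 or -73, y = +50 or -50 mm in the machine's frame; this one and the 34 mm one lie by the two left slots (y positive), either way round.
- gimbal (a joint): Fore-aft angle of the lever, rad: 0 in the crossbar, +0.32 fully home in the two far slots (machine +x), -0.32 fully home in the two near slots.
- lever (a joint): Sideways angle of the lever, rad: about +0.28 in the left leg (machine +y), -0.28 in the right leg, 0 midway along the crossbar; stops at about 0.32 either way.
- lid_44: Sample lid like the largest, 44 mm diameter, 12 mm thick, fixed, origin at the centre of its underside.
- lid_34: Sample lid like the largest, 34 mm diameter, 12 mm thick, fixed, origin at the centre of its underside.
- lid_26: Smallest sample lid, 26 mm diameter, 12 mm thick, fixed beside one of the two right slots, origin at the centre of its underside.
- jar_station: Filled jar with yellow lid, 64 mm diameter, 100 mm tall, loose on the 54 mm high jar plate under the capping head. Origin at the centre of its underside. Leave alone.
- jar_front: Filled jar with yellow lid, 68 mm diameter, 95 mm tall, loose on the table between robot and machine. Origin at the centre of its underside. Leave alone.
- jar_side: Filled jar with yellow lid, 68 mm diameter, 110 mm tall, loose on the table right of the machine. Origin at the centre of its underside. Leave alone.
- jar_side2: Filled jar with yellow lid, 56 mm diameter, 85 mm tall, loose on the table right of the machine. Origin at the centre of its underside. Leave alone.

How it is judged:
By the outcome, as a careful person would: the job done as asked, in the order asked, and still so for the second after the job is handed in, with the robot touching nothing.
It also fails if it takes over 54 s, if anything falls off the work surface, if the arm or the gripper's body presses on something with over 40 N, if the wrist force passes 120 N, or if a joint passes its speed limit or range.

## Robot

A 7-joint arm with a two-finger parallel gripper is mounted at the origin on the work surface. World frame = base frame: x ahead of the robot, y to its left, z up, the work surface at z = 0. Lengths are in m, angles in degrees, forces in N, time in s.
With the tool pointing down it reaches from about 0.35 to 0.9 m from the base axis. Payload 8.1 kg.
Tool frame: the origin (TCP) lies midway between the tips of the shut fingers; the grasp point (between the pads) lies 19 mm behind it; z points along the fingers, y is the line along which they close (so a half turn about z gives the same grasp; the last joint's range is limited). The gripper opens to 92 mm and grips with 3 to 60 N. Pads are 19 mm wide; open, the fingers measure 130 mm over their backs; the gripper's body (75 mm by 190 mm) begins 47 mm behind the grasp point.
Start: joints at [-76.467, 24.895, 1.432, 90.138, -0.665, 64.973, -4.303], TCP at [0.208, 0.589, 0.2] pointing down, gripper open.
Joint ranges: [-149.89, 149.89], [-25.12, 119.58], [-72.63, 75.52], [4.76, 147.25], [-75.54, 255.54], [6.69, 114.76], [-157.13, 157.13]. Speed limits (degrees/s): [127.2, 127.2, 172.46, 172.46, 180, 180, 180].

## Interface

Orientations are given as [roll, pitch, yaw] about the fixed x, y, z axes, in that order (R = Rz(yaw) Ry(pitch) Rx(roll)).
In Python, from rig import telemetry, cams, robot gives the robot as it stands. The module is installed in compiled form; this text tells all that it offers.
- The arm moves only by the shell command python3 -m jog 'ROWS' [FORCE]. ROWS is JSON, one flat list of numbers, 7 for each row, row after row: the gripper's target within -1 to 1 (shut at 1, half-way at 0, fully open at -1), then the shift along the tool's x, y, z in mm, then the turn, a rotation vector about the tool's x, y, z in degrees. In form: [fingers, dx, dy, dz, rx, ry, rz, fingers, dx, dy, dz, rx, ry, rz, ...]. A call has exactly 8 rows; each row is the pose to reach, as a shift and turn from the pose commanded when the call began, along the tool's axes at that moment; what a row does not reach only later rows make up. A row lasts 1/8 s, in which the tool goes at most 62.5 mm and 10.7 degrees, less where a joint would pass 70% of its speed; a pose out of reach is approached as far as the arm can. A call with a gripper value outside its range is refused whole. The fingers move at their own pace and stop on an object; FORCE is the grip in N (left out, the last holds). Time passes only in rows, so rows that repeat a pose let the fingers close, or fill a call up. It gives the time, the measured TCP pose, the force, the opening and the grip force at its end, in the units of the state.
- telemetry.get_obs(): the state, without advancing time (a new reading comes with each control period).
- cams.snapshot(name): name is "side" or "top" or "wrist"; returns the picture (384x512x3 uint8, red, green, blue); there is no depth.
- cams.calibration(name): a dict with "K" (3x3 intrinsics, pixels), "R" (3x3) and "t" (3): a world point X has camera coordinates R X + t. Camera axes: x right, y down, z forward; pixel columns grow to the right and rows downward; lengths in m; the calibration is good to about 2 mm. The wrist camera is an equidistant fisheye: a pixel r from the principal point sees the ray r / f radians off the axis. A picture is of the moment at which its call begins: read the wrist's pose just before it. calibration takes no time and is no camera call; for the wrist camera it gives the pose at the moment of the call.
- robot.sign_off(): hands the job in; it is judged then, once.
The state is a dict: "t": time; "joints": joint angles; "joint_vel": joint speeds; "tau": joint torques, N m; "ee_pos": TCP position; "ee_rot": TCP orientation; "wrist_force": force on the tool from outside, world axes, zero at the start; "moment": the same for the moment, N m; "gripper_width": opening from 0.0 (shut) to 1.0 (fully open); "finger_force": force on a finger pad.
Only numpy, scipy, OpenCV 4.12 (cv2) and the standard library are available. Lean on these libraries where they do the work, as an engineer would, in place of code of your own. Each camera call takes 0.05 s, during which the arm holds its last target. There are 200 camera calls.

## Working session

There is one attempt and no reset: what is moved stays moved. The work goes in short steps, Python scripts to look and compute and a shell command to move; the robot and the scene stay as the last step left them, time stands still between calls to the robot, and variables do not carry over. Pictures are saved under pics/ and viewed, at most 10 in all, crops included, and the job is handed in when it is done.

```bash
mkdir -p pics
python3 - <<'E'
from rig import telemetry,cams
import cv2,numpy as np
o=telemetry.get_obs();print(o['t'],o['ee_pos'],o['ee_rot'])
for n in ['side','top','wrist']:
    c=cams.calibration(n);np.savez('cal_'+n,**{k:np.array(c[k]) for k in 'KRt'});print(n,c)
    cv2.imwrite(f'pics/{n}0.png',cams.snapshot(n)[:,:,::-1])
E
```

```text
0.0 [0.20760051 0.58891025 0.19883703] [-1.79907012e+02  8.51939090e-03  1.60581548e+02]
side {'K': array([[386.14205655,   0.        , 256.94252661],
       [  0.        , 386.14205655, 189.72584442],
       [  0.        ,   0.        ,   1.        ]]), 'R': array([[ 0.69477508, -0.71913341,  0.01160692],
       [-0.46282885, -0.45938825, -0.75812393],
       [ 0.55052433,  0.5213536 , -0.6520072 ]]), 't': array([-0.37342286,  0.38938369,  0.6650094 ])}
top {'K': array([[367.96113663,   0.        , 250.50207391],
       [  0.        , 367.96113663, 194.03103553],
       [  0.        ,   0.        ,   1.        ]]), 'R': array([[ 0.00916446, -0.99964571,  0.02498953],
       [-0.98833867, -0.01285376, -0.15172823],
       [ 0.15199568, -0.02330761, -0.9881063 ]]), 't': array([-0.0280499 ,  0.55288822,  0.90055811])}
wrist {'K': array([[297.31863964,   0.        , 258.32327423],
       [  0.        , 297.31863964, 195.02857151],
       [  0.        ,   0.        ,   1.        ]]), 'R': array([[ 3.33336043e-01,  9.42807905e-01, -5.80972018e-04],
       [ 9.01332071e-01, -3.18491103e-01,  2.93536905e-01],
       [ 2.76563880e-01, -9.83700789e-02, -9.55947566e-01]]), 't': array([-0.62461722, -0.03518701,  0.39067786])}
```

View pics/top0.png

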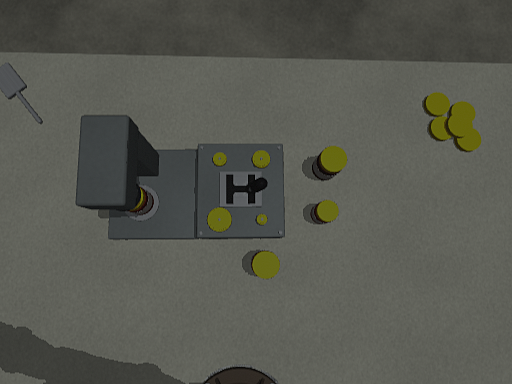

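View pics/side0.png

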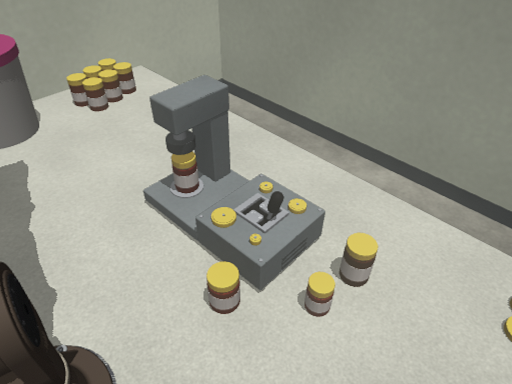

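The top view shows the 58 mm lid at (219,219), near-left. The others are 34 mm at (219,159), 44 mm at (261,158) and 26 mm at (262,219). The grip is at about (262,184), in the right leg near the crossbar. In the side view the 58 mm lid is at (224,217) and the grip at (275,204). Next I'll fit the machine pose and the lever.

```bash
cat > h.py <<'E'
import numpy as np,cv2
def cal(n): d=np.load(f'cal_{n}.npz');return d['K'],d['R'],d['t']
def proj(n,X):
    K,R,t=cal(n);c=np.atleast_2d(X)@R.T+t;p=c@K.T;return p[:,:2]/p[:,2:]
def M(p,X): # machine->world, p=x,y,yaw
    c,s=np.cos(p[2]),np.sin(p[2]);X=np.atleast_2d(X);return np.c_[p[0]+c*X[:,0]-s*X[:,1],p[1]+s*X[:,0]+c*X[:,1],X[:,2]]
def yellow(img,c,r=18):
    h=cv2.cvtColor(img,cv2.COLOR_BGR2HSV);m=cv2.inRange(h,(20,120,60),(35,255,255))
    n,l,s,ce=cv2.connectedComponentsWithStats(m);ok=[i for i in range(1,n) if s[i,4]>15]
    i=min(ok,key=lambda i:np.hypot(*(ce[i]-c)));return ce[i],s[i,4]
E
python3 - <<'E'
from h import *
from scipy.optimize import least_squares
L=np.array([[-73,50,111],[73,50,111],[73,-50,111],[-73,-50,111]])/1e3
px={'top':[(219,219),(219,159),(261,158),(262,219)],'side':[(224,217),(266,187),(297,206),(256,239)]}
obs={}
for n in px:
    im=cv2.imread(f'pics/{n}0.png');r=[yellow(im,np.array(c)) for c in px[n]];print(n,[(x[0].round(1),x[1]) for x in r]);obs[n]=np.array([x[0] for x in r])
for use in (['top'],['side'],['top','side']):
    f=lambda p:np.concatenate([(proj(n,M(p,L))-obs[n]).ravel() for n in use])
    s=least_squares(f,[.55,0,0]);print(use,s.x.round(4),np.abs(s.fun).max().round(2))
p=s.x;np.save('pose',p)
def grip(g,l,r=.152): # grip at machine coords
    v=np.array([np.tan(g),np.tan(l),1]);v/=np.linalg.norm(v);return np.array([0,0,.014])+r*v
for g in np.arange(-.32,.33,.08):
    print(round(g,2),(grip(g,-.28)*1e3).round(),*[proj(n,M(p,grip(g,-.28,.152+d))).round(0)[0] for n in('top','side') for d in (-.02,0,.032)])
for n,c in(('top',(240,190)),('side',(265,210))):
    im=cv2.imread(f'pics/{n}0.png');x,y=c;cr=cv2.resize(im[y-45:y+45,x-60:x+60],None,fx=6,fy=6,interpolation=cv2.INTER_CUBIC)
    cr=np.clip(cr*1.6,0,255).astype(np.uint8);
    cv2.imwrite(f'pics/c_{n}.png',cr)
E
```

```text
top [(array([219. , 219.2]), np.int32(470)), (array([219.4, 158.8]), np.int32(145)), (array([260.8, 158.6]), np.int32(240)), (array([261.5, 219. ]), np.int32(82))]
side [(array([223.2, 216.7]), np.int32(389)), (array([265.7, 187.1]), np.int32(107)), (array([297.1, 205.8]), np.int32(197)), (array([255.1, 239.2]), np.int32(94))]
['top'] [0.5556 0.0043 0.0166] 0.15
['side'] [0.5503 0.0017 0.0203] 0.25
['top', 'side'] [0.5536 0.0036 0.0183] 1.19
-0.32 [-46. -40. 153.] [256. 205.] [258. 206.] [263. 209.] [261. 219.] [261. 216.] [261. 210.]
-0.24 [-35. -41. 156.] [256. 200.] [259. 201.] [263. 203.] [264. 216.] [265. 212.] [266. 205.]
-0.16 [-23. -42. 158.] [256. 196.] [259. 196.] [264. 196.] [267. 213.] [268. 209.] [270. 201.]
-0.08 [-12. -42. 160.] [256. 192.] [259. 191.] [264. 190.] [270. 211.] [272. 206.] [275. 198.]
0.0 [  0. -42. 160.] [256. 187.] [259. 186.] [264. 183.] [273. 208.] [276. 203.] [280. 194.]
0.08 [ 12. -42. 160.] [256. 183.] [259. 181.] [264. 177.] [276. 206.] [279. 201.] [284. 191.]
0.16 [ 23. -42. 158.] [256. 179.] [259. 176.] [263. 171.] [279. 204.] [282. 198.] [288. 189.]
0.24 [ 35. -41. 156.] [256. 175.] [258. 171.] [263. 165.] [282. 202.] [285. 196.] [291. 186.]
0.32 [ 46. -40. 153.] [255. 171.] [258. 166.] [262. 159.] [284. 201.] [288. 195.] [295. 185.]
```

View pics/c_top.png

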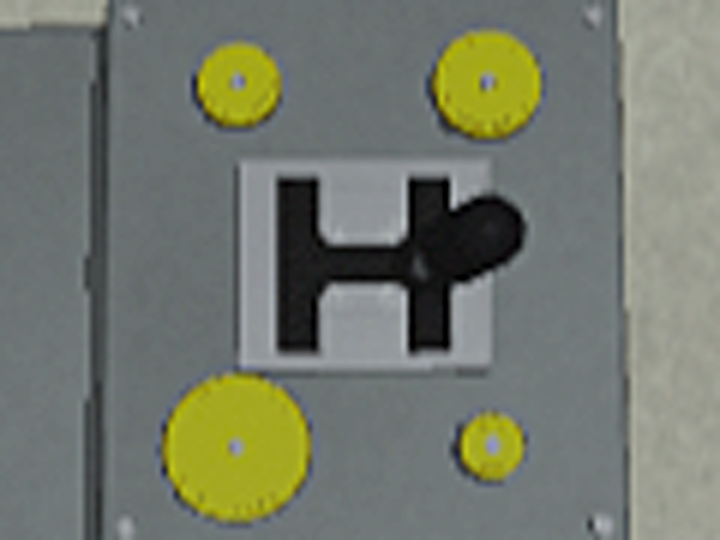

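View pics/c_side.png

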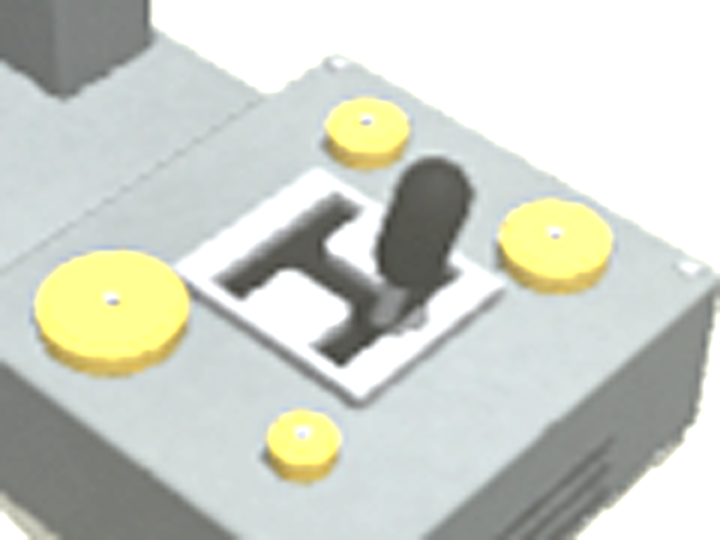

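Both crops show the stem in the right leg, level with the crossbar: the dome is at about (262.8,182.5) in top pixels and (277.8,196.7) in side pixels. That puts the gimbal at about +0.015 rad, within the crossbar's play, so I can push left first and then toward the robot. Each camera alone puts the lids within 0.25 px of the given layout.

```bash
cat >> h.py <<'E'
def mv(*ts):
    """ts: machine-frame x,y and z (mm) targets; prints shifts in tool axes from the present pose"""
    from rig import telemetry
    from scipy.spatial.transform import Rotation as Ro
    o=telemetry.get_obs();p=np.load('pose.npy');R=Ro.from_euler('xyz',o['ee_rot'],degrees=True).as_matrix()
    cur=o['ee_pos'];w=cur-np.array([p[0],p[1],0]);c,s=np.cos(p[2]),np.sin(p[2])
    print('t',o['t'],'mach TCP',(np.array([c*w[0]+s*w[1],-s*w[0]+c*w[1],w[2]])*1e3).round(1),'rot',np.round(o['ee_rot'],1),'F',np.round(o['wrist_force'],1))
    for t in ts: print(t,((M(p,np.array(t)/1e3)[0]-cur)@R*1e3).round(1))
E
python3 -c "
from h import *
mv((-220,400,390),(-110,-105,350),(2,-105,250),(2,-105,146))"
```

```text
t 0.15 mach TCP [-335.2  591.6  199. ] rot [-179.9    0.   160.6] F [0.6 0.1 0.2]
(-220, 400, 390) [-174.9 -139.5 -190.8]
(-110, -105, 350) [-454.6 -574.1 -150.2]
(2, -105, 250) [-559.5 -534.8  -50.3]
(2, -105, 146) [-559.5 -534.7   53.7]
```

```bash
python3 -m jog '[1,0,0,-40,0,0,0, 1,-10,-10,-85,0,0,-3, 1,-35,-30,-125,0,0,-7, 1,-65,-55,-155,0,0,-11, 1,-100,-80,-175,0,0,-15, 1,-135,-110,-190,0,0,-18, 1,-165,-130,-190,0,0,-20.5, 1,-175,-140,-190,0,0,-20.5]' 10; python3 -c "
from h import *
mv((-220,400,390),(-110,-105,350),(2,-105,250),(2,-105,146))"
```

```text
t: 1.15
ee_pos: [0.3277, 0.3974, 0.3898]
ee_rot: [-180.0, 0.0, -179.1]
wrist_force: [-0.2, 0.0, -0.2]
gripper_width: 0.18
finger_force: 0.0
t 1.15 mach TCP [-218.7  397.8  389.8] rot [-180.     0.  -179.1] F [-0.2  0.  -0.2]
(-220, 400, 390) [ 1.3  2.2 -0.2]
(-110, -105, 350) [-110.  -502.5   39.9]
(2, -105, 250) [-221.9 -502.2  140. ]
(2, -105, 146) [-221.9 -502.2  244. ]
```

```bash
python3 -m jog '[1,0,-40,0,0,0,0, 1,-10,-95,5,0,0,0, 1,-25,-155,10,0,0,0, 1,-45,-215,20,0,0,0, 1,-70,-275,28,0,0,0, 1,-90,-335,34,0,0,0, 1,-105,-395,40,0,0,0, 1,-120,-440,45,0,0,0]' ; python3 -c "
from h import *
mv((2,-105,250),(2,-105,146))"
```

```text
t: 2.15
ee_pos: [0.4547, -0.0397, 0.3444]
ee_rot: [180.0, 0.0, -178.9]
wrist_force: [0.7, 0.5, -0.1]
gripper_width: 0.006
finger_force: 0.0
t 2.15 mach TCP [-99.7 -41.6 344.4] rot [ 180.     0.  -178.9] F [ 0.7  0.5 -0.1]
(2, -105, 250) [-101.7  -63.5   94.4]
(2, -105, 146) [-101.6  -63.5  198.4]
```

```bash
python3 -m jog '[1,-25,-30,10,0,0,0, 1,-60,-55,30,0,0,0, 1,-90,-63,60,0,0,0, 1,-102,-63,100,0,0,0, 1,-102,-63,135,0,0,0, 1,-102,-63,165,0,0,0, 1,-102,-63,190,0,0,0, 1,-102,-63,198,0,0,0]'
python3 - <<'E'
from h import *
from rig import cams
mv((2,-85,146))
a=cams.snapshot('side')[:,:,::-1][140:290,180:380];b=cams.snapshot('wrist')[:,:,::-1]
a=cv2.resize(a,(400,300));b=cv2.resize(b,(400,300))
cv2.imwrite('pics/p1.png',np.clip(np.hstack([a,b])*1.4,0,255).astype(np.uint8))
E
```

```text
t: 3.15
ee_pos: [0.5568, -0.0981, 0.1448]
ee_rot: [180.0, -0.2, -178.9]
wrist_force: [0.4, 0.0, 1.0]
gripper_width: 0.008
finger_force: 0.0
t 3.15 mach TCP [   1.4 -101.8  144.8] rot [ 180.    -0.2 -178.9] F [0.4 0.  1. ]
(2, -85, 146) [-0.7 16.8 -1.2]
```

View pics/p1.png

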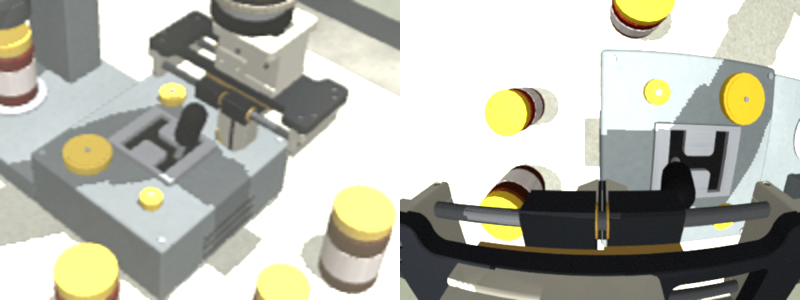

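The side view (left half) shows the shut fingertips just right of the grip at (190,125), above the deck and clear of it. The wrist view agrees, with the grip at (678,185). I'll push left in gentle steps and watch the force.

```bash
python3 -m jog '[1,0,5,0,0,0,0, 1,0,10,0,0,0,0, 1,0,14,0,0,0,0, 1,0,18,0,0,0,0, 1,0,21,0,0,0,0, 1,0,24,0,0,0,0, 1,0,27,0,0,0,0, 1,0,30,0,0,0,0]';  python3 -c "
from h import *
mv()"; python3 -m jog '[1,0,1,0,0,0,0, 1,0,2,0,0,0,0, 1,0,3,0,0,0,0, 1,0,4,0,0,0,0, 1,0,6,0,0,0,0, 1,0,8,0,0,0,0, 1,0,10,0,0,0,0, 1,0,12,0,0,0,0]';  python3 -c "
from h import *
mv()"
```

```text
t: 4.25
ee_pos: [0.5572, -0.0693, 0.1466]
ee_rot: [180.0, 0.0, -178.9]
wrist_force: [-0.9, 0.9, -0.1]
gripper_width: 0.002
finger_force: 0.0
t 4.25 mach TCP [  2.2 -73.  146.6] rot [ 180.     0.  -178.9] F [-0.9  0.9 -0.1]
t: 5.25
ee_pos: [0.558, -0.0593, 0.1482]
ee_rot: [-179.9, 0.2, -179.0]
wrist_force: [-2.5, -7.9, 15.0]
gripper_width: 0.001
finger_force: 7.8
t 5.25 mach TCP [  3.3 -63.  148.2] rot [-179.9    0.2 -179. ] F [-2.5 -7.9 15. ]
```

Run:
```python
from h import *
from rig import cams
a=cams.snapshot('side')[:,:,::-1][140:230,220:340];b=cams.snapshot('wrist')[:,:,::-1][150:330,200:440]
a=cv2.resize(a,(400,300));b=cv2.resize(b,(400,300))
cv2.imwrite('pics/p2.png',np.clip(np.hstack([a,b])*1.6,0,255).astype(np.uint8))
```

```text
(no output)
```

View pics/p2.png

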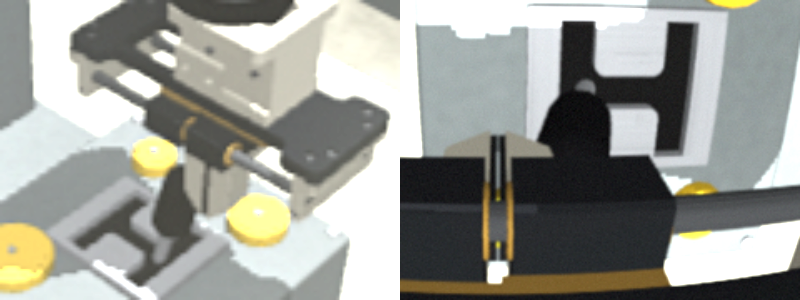

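The top of the grip sits under the gripper's black carriage block, which explains the 15 N vertical force. I'll back off, raise by 18 mm and push again.

```bash
python3 -m jog '[1,0,-6,0,0,0,0, 1,0,-14,0,0,0,0, 1,0,-22,0,0,0,0, 1,0,-25,6,0,0,0, 1,0,-25,-4,0,0,0, 1,0,-25,-12,0,0,0, 1,0,-25,-18,0,0,0, 1,0,-25,-18,0,0,0]';  python3 -c "
from h import *
mv((1,-70,165))"
```

```text
t: 6.35
ee_pos: [0.5579, -0.0823, 0.1654]
ee_rot: [180.0, 0.1, -178.9]
wrist_force: [-1.1, -0.2, 0.3]
gripper_width: 0.006
finger_force: 0.0
t 6.35 mach TCP [  2.7 -86.  165.4] rot [ 1.800e+02  1.000e-01 -1.789e+02] F [-1.1 -0.2  0.3]
(1, -70, 165) [ 1.7 16.   0.4]
```

```bash
python3 -m jog '[1,1,4,0,0,0,0, 1,1,8,0,0,0,0, 1,1,10,0,0,0,0, 1,1,12,0,0,0,0, 1,1,13,0,0,0,0, 1,1,14,0,0,0,0, 1,1,15,0,0,0,0, 1,1,16,0,0,0,0]';  python3 -c "
from h import *
mv()"; python3 -m jog '[1,0,1,0,0,0,0, 1,0,2,0,0,0,0, 1,0,3,0,0,0,0, 1,0,4,0,0,0,0, 1,0,5,0,0,0,0, 1,0,6,0,0,0,0, 1,0,7,0,0,0,0, 1,0,8,0,0,0,0]';  python3 -c "
from h import *
mv()"
```

```text
t: 7.35
ee_pos: [0.5561, -0.0665, 0.1646]
ee_rot: [-180.0, 0.0, -178.9]
wrist_force: [0.3, 0.3, 0.1]
gripper_width: 0.004
finger_force: 0.0
t 7.35 mach TCP [  1.2 -70.2 164.6] rot [-180.     0.  -178.9] F [0.3 0.3 0.1]
t: 8.35
ee_pos: [0.556, -0.0584, 0.1646]
ee_rot: [180.0, 0.0, -178.9]
wrist_force: [0.7, 0.6, -0.7]
gripper_width: 0.006
finger_force: 0.0
t 8.35 mach TCP [  1.2 -62.1 164.6] rot [ 180.     0.  -178.9] F [ 0.7  0.6 -0.7]
```

```bash
python3 -m jog '[1,0,1,0,0,0,0, 1,0,2,0,0,0,0, 1,0,3,0,0,0,0, 1,0,4,0,0,0,0, 1,0,5,0,0,0,0, 1,0,6,0,0,0,0, 1,0,7,0,0,0,0, 1,0,8,0,0,0,0]';  python3 -c "
from h import *
mv()"
```

```text
t: 9.35
ee_pos: [0.5558, -0.0504, 0.1646]
ee_rot: [180.0, -0.0, -178.9]
wrist_force: [0.4, -0.5, -1.0]
gripper_width: 0.004
finger_force: 0.0
t 9.35 mach TCP [  1.2 -54.1 164.6] rot [ 180.    -0.  -178.9] F [ 0.4 -0.5 -1. ]
```

```bash
python3 -m jog '[1,0,1,0,0,0,0, 1,0,2,0,0,0,0, 1,0,3,0,0,0,0, 1,0,4,0,0,0,0, 1,0,5,0,0,0,0, 1,0,6,0,0,0,0, 1,0,7,0,0,0,0, 1,0,8,0,0,0,0]'
python3 - <<'E'
from h import *
from rig import cams
mv()
a=cams.snapshot('side')[:,:,::-1][140:230,220:340];b=cams.snapshot('wrist')[:,:,::-1][150:330,200:440]
a=cv2.resize(a,(400,300));b=cv2.resize(b,(400,300))
cv2.imwrite('pics/p3.png',np.clip(np.hstack([a,b])*1.6,0,255).astype(np.uint8))
E
```

```text
t: 10.35
ee_pos: [0.5557, -0.043, 0.1648]
ee_rot: [-180.0, 0.0, -178.9]
wrist_force: [-0.6, -2.7, 1.7]
gripper_width: 0.003
finger_force: 1.2
t 10.35 mach TCP [  1.3 -46.7 164.8] rot [-180.     0.  -178.9] F [-0.6 -2.7  1.7]
```

View pics/p3.png

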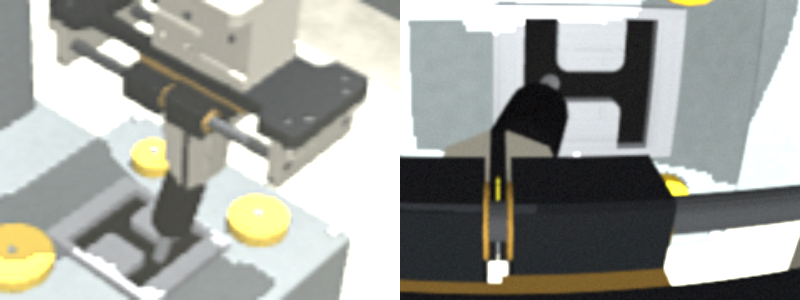

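Run:
```python
from h import *
from rig import cams
c=cams.calibration('wrist');K,R,t=[np.array(c[k]) for k in 'KRt'];np.savez('cal_wnow',K=K,R=R,t=t)
p=np.load('pose.npy');C=-R.T@t;print('cam',C)
def hit(u,v,z):
    d=np.array([u-K[0,2],v-K[1,2]])/K[0,0];r=np.hypot(*d);ray=R.T@np.array([*(d/r*np.sin(r)),np.cos(r)])
    X=C+ray*(z-C[2])/ray[2];w=X[:2]-p[:2];s,co=np.sin(p[2]),np.cos(p[2]);return (np.array([co*w[0]+s*w[1],-s*w[0]+co*w[1]])*1e3).round(1)
f=lambda x,y:(200+(x-400)*.6,150+y*.6)
for nm,q,z in [('R leg near end',(541,20),.108),('L leg near end',(639,20),.108),('L leg far end',(632,147),.108),('crossbar',(590,85),.108),('plate far-left',(655,157),.108),('stem',(550,78),.118),('grip bottom right',(566,125),.14),('grip bot left edge',(500,120),.15)]:
    print(nm,hit(*f(*q),z))
b=cams.snapshot('wrist')[:,:,::-1][160:280,220:340];cv2.imwrite('pics/p4.png',np.clip(cv2.resize(b,(600,600),interpolation=2)*2.2,0,255).astype(np.uint8))
```

```text
cam [ 0.4753483  -0.04395758  0.34924367]
R leg near end [-33.4 -24.4]
L leg near end [-34.1  26. ]
L leg far end [36.7 28.2]
crossbar [0.5 2. ]
plate far-left [43.4 42.6]
stem [ -6.5 -20.2]
grip bottom right [  9.3 -14.4]
grip bot left edge [  2.6 -44.9]
```

View pics/p4.png

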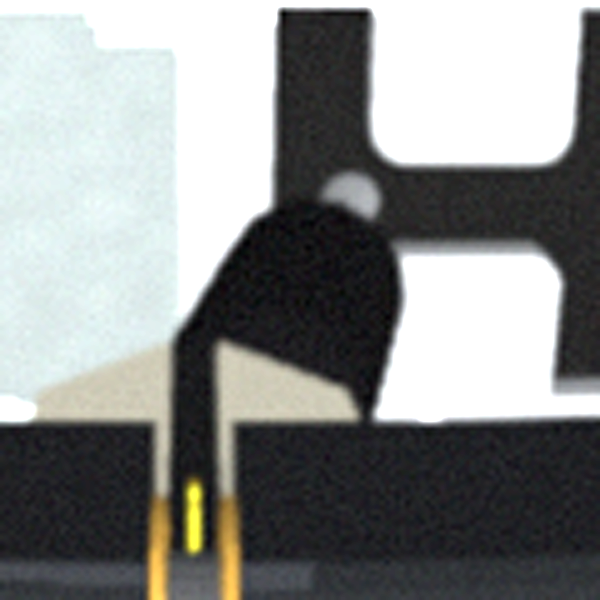

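The crop shows the stem, with its near edge at (350,175), entering the crossbar: x is about -1 mm and y about -20 mm. The finger tips are bevelled and thin at the TCP, which explains the late contact. The gate's edges match the fitted pose within about 2 mm, so I'll keep pushing left.

```bash
python3 -m jog '[1,0,2,0,0,0,0, 1,0,4,0,0,0,0, 1,0,6,0,0,0,0, 1,0,8,0,0,0,0, 1,0,10,0,0,0,0, 1,0,12,0,0,0,0, 1,0,14,0,0,0,0, 1,0,16,0,0,0,0]';  python3 -c "
from h import *
mv()"
```

```text
t: 11.5
ee_pos: [0.5571, -0.0277, 0.1668]
ee_rot: [-180.0, 0.2, -179.0]
wrist_force: [-2.2, -6.2, 18.9]
gripper_width: 0.007
finger_force: 9.7
t 11.5 mach TCP [  3.  -31.4 166.8] rot [-180.     0.2 -179. ] F [-2.2 -6.2 18.9]
```

Fz has risen to 19 N because the bevelled finger back wedges on the dome. The flat sides of the fingers are the better face, so I'll back off and turn the tool by 90°.

```bash
python3 -m jog '[1,0,-8,0,0,0,0, 1,0,-18,0,0,0,0, 1,0,-28,0,0,0,0, 1,0,-38,0,0,0,0, 1,0,-48,0,0,0,0, 1,0,-53,-5,0,0,0, 1,0,-53,-10,0,0,0, 1,0,-53,-10,0,0,0]';  python3 -c "
from h import *
mv()
from rig import telemetry
print(telemetry.get_obs()['joints'].round(0))"
```

```text
t: 12.5
ee_pos: [0.5568, -0.0791, 0.1752]
ee_rot: [180.0, 0.1, -178.9]
wrist_force: [-1.5, -0.0, -0.1]
gripper_width: 0.007
finger_force: 0.0
t 12.5 mach TCP [  1.7 -82.8 175.2] rot [ 1.800e+02  1.000e-01 -1.789e+02] F [-1.5 -0.  -0.1]
[-22.  22.  34. 103. -14.  59. 108.]
```

```bash
python3 -m jog '[1,0,0,0,0,0,8, 1,0,0,0,0,0,18, 1,0,0,0,0,0,28, 1,0,0,0,0,0,38, 1,0,0,0,0,0,48, 1,0,0,0,0,0,58, 1,0,0,0,0,0,68, 1,0,0,0,0,0,78]'; python3 -m jog '[1,0,0,0,0,0,6, 1,0,0,0,0,0,12, 1,0,0,4,0,0,12, 1,0,0,8,0,0,12, 1,0,0,12,0,0,12, 1,0,0,14,0,0,12, 1,0,0,14,0,0,12, 1,0,0,14,0,0,12]'; python3 -c "
from h import *
mv((0,-60,162),(0,-40,162))
from rig import telemetry
print(telemetry.get_obs()['joints'].round(0))"
```

```text
t: 13.5
ee_pos: [0.5564, -0.0787, 0.1746]
ee_rot: [180.0, -0.0, 102.8]
wrist_force: [1.0, 0.3, 0.2]
gripper_width: 0.004
finger_force: 0.0
t: 14.5
ee_pos: [0.5565, -0.0796, 0.1607]
ee_rot: [180.0, 0.0, 91.1]
wrist_force: [0.2, 0.5, 0.0]
gripper_width: 0.003
finger_force: 0.0
t 14.5 mach TCP [  1.3 -83.3 160.7] rot [180.    0.   91.1] F [0.2 0.5 0. ]
(0, -60, 162) [23.3 -1.3 -1.3]
(0, -40, 162) [43.3 -1.3 -1.3]
[-36.  29.  57. 105. -28.  61.  33.]
```

```bash
python3 -m jog '[1,8,0,0,0,0,0, 1,16,-1,0,0,0,0, 1,24,-1,0,0,0,0, 1,28,-1,0,0,0,0, 1,32,-1,0,0,0,0, 1,35,-1,0,0,0,0, 1,38,-1,0,0,0,0, 1,41,-1,0,0,0,0]'; python3 -c "
from h import *
mv()"; python3 -m jog '[1,2,0,0,0,0,0, 1,4,0,0,0,0,0, 1,5,0,0,0,0,0, 1,6,0,0,0,0,0, 1,7,0,0,0,0,0, 1,8,0,0,0,0,0, 1,9,0,0,0,0,0, 1,10,0,0,0,0,0]'; python3 -c "
from h import *
mv()"
```

```text
t: 15.5
ee_pos: [0.5548, -0.0393, 0.161]
ee_rot: [180.0, 0.0, 91.0]
wrist_force: [-1.0, -3.2, 4.6]
gripper_width: 0.005
finger_force: 2.6
t 15.5 mach TCP [  0.4 -42.9 161. ] rot [180.   0.  91.] F [-1.  -3.2  4.6]
t: 16.5
ee_pos: [0.555, -0.0291, 0.1613]
ee_rot: [179.9, 0.0, 91.1]
wrist_force: [-0.3, -3.2, 6.4]
gripper_width: 0.006
finger_force: 2.7
t 16.5 mach TCP [  0.8 -32.7 161.3] rot [179.9   0.   91.1] F [-0.3 -3.2  6.4]
```

```bash
python3 -m jog '[1,2,0,-1,0,0,0, 1,4,0,-2,0,0,0, 1,6,0,-3,0,0,0, 1,8,0,-4,0,0,0, 1,10,0,-4,0,0,0, 1,12,0,-4,0,0,0, 1,14,0,-4,0,0,0, 1,16,0,-4,0,0,0]'; python3 -c "
from h import *
mv()"
```

```text
t: 17.5
ee_pos: [0.554, -0.0124, 0.1646]
ee_rot: [-180.0, -0.0, 91.1]
wrist_force: [-0.9, -3.4, 1.9]
gripper_width: 0.007
finger_force: 1.5
t 17.5 mach TCP [ 1.000e-01 -1.600e+01  1.646e+02] rot [-180.    -0.    91.1] F [-0.9 -3.4  1.9]
```

```bash
python3 -m jog '[1,3,0,0,0,0,0, 1,6,0,0,0,0,0, 1,9,0,0,0,0,0, 1,12,0,0,0,0,0, 1,15,0,0,0,0,0, 1,18,0,0,0,0,0, 1,21,0,0,0,0,0, 1,24,0,0,0,0,0]'
python3 - <<'E'
from h import *
from rig import cams
mv()
a=cams.snapshot('side')[:,:,::-1][140:230,200:320]
c=cams.calibration('wrist');np.savez('cal_wnow',**{k:np.array(c[k]) for k in 'KRt'})
b=cams.snapshot('wrist')[:,:,::-1][150:330,180:420]
a=cv2.resize(a,(400,300));b=cv2.resize(b,(400,300))
cv2.imwrite('pics/p5.png',np.clip(np.hstack([a,b])*1.7,0,255).astype(np.uint8))
E
```

```text
t: 18.5
ee_pos: [0.5537, 0.0117, 0.1646]
ee_rot: [180.0, 0.0, 91.1]
wrist_force: [-0.2, -2.4, -0.7]
gripper_width: 0.006
finger_force: 1.0
t 18.5 mach TCP [  0.2   8.1 164.6] rot [180.    0.   91.1] F [-0.2 -2.4 -0.7]
```

View pics/p5.png

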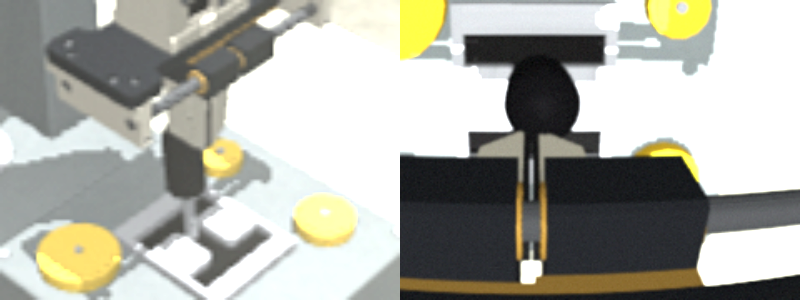

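The side view (left half) shows the stem near (190,225) in the left part of the crossbar, with the fingers pushing at the grip's right flank. The wrist view confirms that the grip is centred on the fingertips, at (540,95). I'll project the lever model to get its angle.

Run:
```python
from h import *
p=[.5503,.0017,.0203] # side-only fit
f=lambda q:((q-[200,140])/.3).round(0)
for l in (.1,.15,.2,.25,.28):
    v=np.array([0,np.tan(l),1]);v/=np.linalg.norm(v)
    print(l,*[f(proj('side',M(p,[0,0,.014]+r*v))[0]) for r in (.1,.128,.152)])
```

```text
0.1 [192. 228.] [190. 196.] [188. 168.]
0.15 [187. 225.] [183. 193.] [179. 164.]
0.2 [182. 223.] [176. 190.] [171. 161.]
0.25 [177. 221.] [170. 187.] [164. 158.]
0.28 [174. 219.] [166. 186.] [159. 157.]
```

```bash
python3 -m jog '[1,2,0,0,0,0,0, 1,4,0,0,0,0,0, 1,6,0,0,0,0,0, 1,8,0,0,0,0,0, 1,10,0,0,0,0,0, 1,12,0,0,0,0,0, 1,14,0,0,0,0,0, 1,14,0,0,0,0,0]'
python3 - <<'E'
from h import *
from rig import cams
mv()
a=cams.snapshot('side')[:,:,::-1]
cv2.imwrite('pics/s6.png',a)
b=cv2.imread('pics/side0.png')
# dark pixels: print per-row dark run of grip and light stem
g=cv2.cvtColor(a,cv2.COLOR_BGR2GRAY)
for r in range(186,214,2): print(r,' '.join('%3d'%x for x in g[r,236:276]))
E
```

```text
t: 19.6
ee_pos: [0.5534, 0.0258, 0.1646]
ee_rot: [180.0, -0.0, 91.1]
wrist_force: [-1.0, -1.8, 0.9]
gripper_width: 0.008
finger_force: 0.9
t 19.6 mach TCP [  0.2  22.1 164.6] rot [180.   -0.   91.1] F [-1.  -1.8  0.9]
186 139 139 139 140 126 107  98  92  93  71  44  43  45  45  45  46  47  46  47  47  44  68  87 137 185 205 211 174 128 127 130 134 135 136 137 138 118  96 102 132
188 142 127 105  97  92  90  92  92  93  76  50  43  45  45  45  45  47  47  47  46  46  59  95 100 114 143 150 139 131 129 128 131 128 130 132 121 100  93  97  95
190  98  92  90  91  92  91  92  92  92  91  67  42  44  44  46  46  47  47  48  48  47  43 111 115  96 103 109 115 117 125 138 130 117 115 108 100  97  95  97  95
192  90  91  91  92  91  91  90  91  92  93  77  50  43  45  46  47  46  47  47  49  49  46  76 102 100  95  99 107 120 120 114 113 109 101 124 140 145 148 142 137
194  91  90  90  92  91  91  92  91  91  94  77  50  43  46  46  46  47  47  48  47  48  44  48 140 156 110 121 124  99  93  91 121 138 142 147 144 144 144 143 143
196  89  89  89  90  91  91  90  91  92  92  94  76  48  42  4
[... 713 characters left out ...]
 176 177 177 177 176 177 177 178 180 180 179
206  89  95 108 115 116 114 116 114 115 116 110 100  91  80  62  51  50  86 115 125 125  89  46 118 199 217 192 190 188 178 178 178 179 178 179 179 178 179 181 183
208 115 115 115 114 116 115 115 110 100  96  81  64  54  49  49  46  45  76 107 122 127  95  54  70  90 103 132 169 183 181 180 196 192 204 199 179 181 184 170 135
210 113 153 146 114 113 102  94  87  73  57  49  48  46  47  60 137 169 170 161 134  97  66  55  55  58  67  79  92 105 134 161 186 190 182 202 185 137 114  97  76
212 105 113 111 112 134 121  70  43  45  46  47  46  79 145 175 196 201 185 194 191 175 152 103  60  54  57  56  58  67  79  92 108 120 123 119  98  76  65  60  61
```

Measured from the pixels, the lever angle is about 0.205, so 10 mm more puts it mid-leg.

```bash
python3 -m jog '[1,1.5,0,0,0,0,0, 1,3,0,0,0,0,0, 1,4.5,0,0,0,0,0, 1,6,0,0,0,0,0, 1,7.5,0,0,0,0,0, 1,9,0,0,0,0,0, 1,10,0,0,0,0,0, 1,10,0,0,0,0,0]'
python3 - <<'E'
from h import *
from rig import cams
mv()
a=cams.snapshot('side')[:,:,::-1]
cv2.imwrite('pics/s7.png',a)
g=cv2.cvtColor(a,cv2.COLOR_BGR2GRAY)
for r in range(192,210,2): print(r,' '.join('%3d'%x for x in g[r,236:270]))
E
```

```text
t: 20.65
ee_pos: [0.5532, 0.0356, 0.1647]
ee_rot: [180.0, -0.0, 91.1]
wrist_force: [0.2, -2.6, 2.0]
gripper_width: 0.008
finger_force: 1.0
t 20.65 mach TCP [  0.2  32.  164.7] rot [180.   -0.   91.1] F [ 0.2 -2.6  2. ]
192  91  91  91  92  92  91  91  92  91  68  43  46  47  47  48  48  48  49  49  49  47  92 103 121 117  94 101 106 118 126 126 126 126 126
194  91  91  91  90  92  91  91  92  93  76  50  43  46  48  47  48  49  50  50  46  59  98 115 150 149 106 116 140 143 141 142 143 144 145
196  89  89  90  91  90  91  92  91  92  95  77  49  44  44  45  46  46  49  61  95 113 113 158 184 174 176 180 171 153 141 143 143 145 145
198  91  89  90  91  91  91  91  91  91  90  92  92  97 107 101  95 101  99  98 109 115 108  97 103 100  92 108 136 170 180 170 157 147 144
200  91  90  91  91  93  92  92  90  91  93 101 110 114 116 105  96  98 111 113  99 101  98  82  67  58  57  63  73 108 155 175 180 177 171
202  91  90  90  91  91  90  89  96 107 114 114 114 114 114 112  99 106 123 130 102  66  57  57  55  53  61 135 169 175 178 175 174 176 177
204  90  89  89  89  94 107 114 114 115 115 114 114 114 109  98  88 103 122 130 105  64  54  53  83 158 192 202 206 190 176 177 176 176 176
206  88  94 107 115 115 115 114 114 114 113 109 106  98  81  62  54  88 117 128 126  92  54  50 118 198 217 191 190 188 178 179 178 178 178
208 122 120 114 113 113 113 114 112 109 113 100  76  63  55  54  51  78 109 125 132 100  57  55  71  90 103 132 168 183 181 180 195 192 204
```

```bash
python3 -m jog '[1,1,0,0,0,0,0, 1,2,0,0,0,0,0, 1,3,0,0,0,0,0, 1,3.5,0,0,0,0,0, 1,3.5,0,0,0,0,0, 1,-4,0,0,0,0,0, 1,-14,0,0,0,0,0, 1,-24,0,0,0,0,0]'
python3 - <<'E'
from h import *
mv((0,5,235),(60,40,235))
E
```

```text
t: 21.7
ee_pos: [0.5534, 0.0106, 0.1645]
ee_rot: [-180.0, -0.0, 91.1]
wrist_force: [0.6, -0.1, -0.2]
gripper_width: 0.004
finger_force: 0.0
t 21.7 mach TCP [ -0.    7.  164.5] rot [-180.    -0.    91.1] F [ 0.6 -0.1 -0.2]
(0, 5, 235) [ -2.    0.  -70.5]
(60, 40, 235) [ 33.   60.  -70.5]
```

```bash
python3 -m jog '[1,-5,0,-35,0,0,0, 1,-5,0,-70,0,0,-8, 1,5,15,-75,0,0,-18, 1,15,30,-75,0,0,-28, 1,25,45,-75,0,0,-38, 1,30,55,-75,0,0,-48, 1,33,60,-75,0,0,-58, 1,33,60,-75,0,0,-68]'
python3 - <<'E'
from h import *
from rig import telemetry
mv((55,40,235),(55,40,155));print(telemetry.get_obs()['joints'].round(0))
E
```

```text
t: 22.7
ee_pos: [0.6132, 0.0451, 0.2393]
ee_rot: [-180.0, -0.0, 159.4]
wrist_force: [-0.3, -0.0, 0.1]
gripper_width: 0.005
finger_force: 0.0
t 22.7 mach TCP [ 60.3  40.3 239.3] rot [-180.    -0.   159.4] F [-0.3 -0.   0.1]
(55, 40, 235) [ 4.8 -2.3  4.3]
(55, 40, 155) [ 4.8 -2.2 84.3]
[-36.  25.  41.  91. -17.  70.  77.]
```

```bash
python3 -m jog '[1,0,0,0,0,0,-10, 1,0,0,5,0,0,-20, 1,0,0,25,0,0,-21.7, 1,0,0,45,0,0,-21.7, 1,0,0,62,0,0,-21.7, 1,0,0,75,0,0,-21.7, 1,0,0,84,0,0,-21.7, 1,0,0,84,0,0,-21.7]'
python3 - <<'E'
from h import *
from rig import cams
mv((25,40,155))
a=cams.snapshot('side')[:,:,::-1];cv2.imwrite('pics/s8.png',a)
g=cv2.cvtColor(a,cv2.COLOR_BGR2GRAY)
for r in range(176,210,2): print(r,' '.join('%3d'%x for x in g[r,236:270]))
p=[.5503,.0017,.0203]
for l in (.2,.24,.28):
  for gg in (-.04,0,.04):
    v=np.array([np.tan(gg),np.tan(l),1]);v/=np.linalg.norm(v)
    print(l,gg,*[proj('side',M(p,[0,0,.014]+r*v))[0].round(1) for r in (.1,.128,.152,.17)])
E
```

```text
t: 23.7
ee_pos: [0.6127, 0.0456, 0.1551]
ee_rot: [-180.0, -0.0, -179.2]
wrist_force: [0.2, 0.4, -0.0]
gripper_width: 0.002
finger_force: 0.0
t 23.7 mach TCP [ 59.9  40.8 155.1] rot [-180.    -0.  -179.2] F [ 0.2  0.4 -0. ]
(25, 40, 155) [34.9 -1.   0.2]
176  93  93  91  90  92 119 113  69  48  52  54  58  60  59  56  54  47 117 199 195 145 117  98  92  98 133 143 139 140 146 169 204 215 212
178  93  93  93  94  94  87  64  49  52  54  55  57  58  58  56  55  53  46  88 102  93  95  96  97  96  93 126 146 145 143 142 141 144 158
180  92  92  92  94  94  94  71  48  50  53  52  54  53  54  53  53  53  51  66  89  97  95  96  98  96  96  94 103 107 107 105 128 145 144
182  93  94  94  94  94  95  79  54  49  50  51  51  52  52  52  54  54  53  58  86  98  97  96  96  95 103 123 132 132 132 132 131 136 133
184  93  93  93  94  93  94  85  61  49  50  51  51  50  52  53  53  53  52  51  82 101  98  96  99 123 136 136 135 134 126 123 132 136 136
186  93  94  93  94  87  90  96  76  49  49  50  51  52  53  52  54  53  54  52  61  86  98  96 111 130 136 135 136 133 130 131 135 137 137
188  9
[... 1418 characters left out ...]
181 182 167 140 122 100  78  66  59  55  52  83 116 129 133  99  57  57  72  91 104 133 170 183 182 181 197 193 206
0.2 -0.04 [253.4 207.7] [251.4 198.1] [249.6 189.6] [248.2 183. ]
0.2 0 [254.6 206.8] [252.9 197. ] [251.4 188.3] [250.3 181.6]
0.2 0.04 [255.7 206. ] [254.4 196. ] [253.2 187.1] [252.3 180.3]
0.24 -0.04 [252.2 207.1] [249.8 197.4] [247.7 188.8] [246.1 182.2]
0.24 0 [253.4 206.3] [251.3 196.4] [249.5 187.6] [248.2 180.8]
0.24 0.04 [254.5 205.5] [252.8 195.4] [251.3 186.4] [250.2 179.6]
0.28 -0.04 [251.  206.7] [248.3 196.9] [245.9 188.2] [244.1 181.5]
0.28 0 [252.2 205.8] [249.8 195.8] [247.7 187. ] [246.1 180.2]
0.28 0.04 [253.3 205.1] [251.2 194.8] [249.5 185.8] [248.1 178.9]
```

```bash
cat >> h.py <<'E'
def sil(n,p,g,l,s=4):
    v=np.array([np.tan(g),np.tan(l),1]);v/=np.linalg.norm(v);a=np.cross(v,[1,0,0]);a/=np.linalg.norm(a);b=np.cross(v,a)
    th=np.linspace(0,6.28,40);P=[]
    for r,rad in [(.128,.014),(.170,.014)]+[(.170+.014*np.sin(e),.014*np.cos(e)) for e in np.linspace(.2,1.57,7)]:
        P.append([0,0,.014]+r*v+rad*(np.cos(th)[:,None]*a+np.sin(th)[:,None]*b))
    q=proj(n,M(p,np.vstack(P)));m=np.zeros((384*s,512*s),np.uint8)
    cv2.fillConvexPoly(m,cv2.convexHull(np.round((q+.5)*s).astype(np.int32)),255);return cv2.resize(m,(512,384),interpolation=cv2.INTER_AREA)/255.
def fit(n,p,img,g0,l0,thr=70,fixl=None):
    gr=cv2.cvtColor(img,cv2.COLOR_BGR2GRAY);best=[]
    for g in np.arange(g0-.1,g0+.101,.01):
        for l in (np.arange(l0-.08,l0+.081,.01) if fixl is None else [fixl]):
            m=sil(n,p,g,l);d=np.clip((95-gr.astype(float))/45,0,1);hi=m>.5
            ring=(cv2.dilate(hi.astype(np.uint8),np.ones((5,5)))>0)&~hi
            best.append((np.abs(m-d)[hi].sum()+.5*d[ring].sum(),round(g,3),round(l,3)))
    return sorted(best)[:4]
E
python3 - <<'E'
from h import *
from rig import cams
ps,pt=[.5503,.0017,.0203],[.5556,.0043,.0166]
print('start',fit('side',ps,cv2.imread('pics/side0.png'),0,-.28),fit('top',pt,cv2.imread('pics/top0.png'),0,-.28))
print('now side',fit('side',ps,cv2.imread('pics/s8.png'),0,.26))
a=cams.snapshot('top')[:,:,::-1];cv2.imwrite('pics/t8.png',a)
print('now top',fit('top',pt,a,0,.26))
u=cv2.resize(a[150:240,180:300],(400,300));c=cams.calibration('wrist');np.savez('cal_wnow',**{k:np.array(c[k]) for k in 'KRt'})
b=cams.snapshot('wrist')[:,:,::-1];cv2.imwrite('pics/w8.png',b);b=cv2.resize(b[90:330,130:450],(400,300))
cv2.imwrite('pics/p6.png',np.clip(np.hstack([u,b])*1.7,0,255).astype(np.uint8))
E
```

```text
start [(np.float64(64.0124183006536), np.float64(0.01), np.float64(-0.26)), (np.float64(65.98496732026143), np.float64(0.03), np.float64(-0.25)), (np.float64(66.4718954248366), np.float64(0.02), np.float64(-0.26)), (np.float64(68.76666666666667), np.float64(0.01), np.float64(-0.25))] [(np.float64(50.262091503267975), np.float64(0.01), np.float64(-0.27)), (np.float64(50.588235294117645), np.float64(-0.0), np.float64(-0.27)), (np.float64(51.35098039215686), np.float64(0.01), np.float64(-0.28)), (np.float64(53.033986928104575), np.float64(-0.0), np.float64(-0.26))]
now side [(np.float64(45.309150326797386), np.float64(0.05), np.float64(0.3)), (np.float64(46.62549019607843), np.float64(0.04), np.float64(0.29)), (np.float64(47.004575163398684), np.float64(0.03), np.float64(0.28)), (np.float64(47.5281045751634), np.float64(0.06), np.float64(0.32))]
now top [(np.float64(63.24117647058823), np.float64(-0.03), np.float64(0.19)), (np.float64(64.69281045751634), np.float64(-0.02), np.float64(0.18)), (np.float64(65.07581699346406), np.float64(-0.02), np.float64(0.21)), (np.float64(65.15686274509804), np.float64(-0.02), np.float64(0.19))]
```

The side silhouette fit puts the lever at 0.29 sideways and 0.04 fore-aft, which is in the left leg. Next is the push toward the robot.

```bash
python3 -m jog '[1,8,0,0,0,0,0, 1,16,0,0,0,0,0, 1,24,0,0,0,0,0, 1,28,0,0,0,0,0, 1,31,0,0,0,0,0, 1,34,0,0,0,0,0, 1,37,0,0,0,0,0, 1,40,0,0,0,0,0]'; python3 -c "
from h import *
mv()";python3 -m jog '[1,1.5,0,0,0,0,0, 1,3,0,0,0,0,0, 1,4.5,0,0,0,0,0, 1,6,0,0,0,0,0, 1,7.5,0,0,0,0,0, 1,9,0,0,0,0,0, 1,10,0,0,0,0,0, 1,10,0,0,0,0,0]'; python3 -c "
from h import *
mv()"
```

```text
t: 24.85
ee_pos: [0.5735, 0.0451, 0.1559]
ee_rot: [180.0, 0.1, -179.2]
wrist_force: [1.8, 1.0, 1.2]
gripper_width: 0.007
finger_force: 1.5
t 24.85 mach TCP [ 20.6  41.1 155.9] rot [ 1.800e+02  1.000e-01 -1.792e+02] F [1.8 1.  1.2]
t: 25.85
ee_pos: [0.5629, 0.0449, 0.1556]
ee_rot: [180.0, -0.0, -179.2]
wrist_force: [1.5, 0.4, 2.7]
gripper_width: 0.006
finger_force: 1.5
t 25.85 mach TCP [ 10.   41.1 155.6] rot [ 180.    -0.  -179.2] F [1.5 0.4 2.7]
```

```bash
python3 -m jog '[1,2,0,0,0,0,0, 1,4,0,0,0,0,0, 1,6,0,0,0,0,0, 1,8,0,0,0,0,0, 1,10,0,0,0,0,0, 1,12,0,0,0,0,0, 1,14,0,0,0,0,0, 1,15,0,0,0,0,0]'; python3 -c "
from h import *
mv()";python3 -m jog '[1,1.5,0,0,0,0,0, 1,3,0,0,0,0,0, 1,4.5,0,0,0,0,0, 1,6,0,0,0,0,0, 1,7.5,0,0,0,0,0, 1,9,0,0,0,0,0, 1,10,0,0,0,0,0, 1,10,0,0,0,0,0]'
python3 - <<'E'
from h import *
from rig import cams
mv()
a=cams.snapshot('side')[:,:,::-1];cv2.imwrite('pics/s9.png',a)
print(fit('side',[.5503,.0017,.0203],a,-.2,.28))
E
```

```text
t: 26.85
ee_pos: [0.5477, 0.0447, 0.1555]
ee_rot: [-180.0, -0.0, -179.2]
wrist_force: [2.6, 0.2, 0.2]
gripper_width: 0.006
finger_force: 1.1
t 26.85 mach TCP [ -5.1  41.1 155.5] rot [-180.    -0.  -179.2] F [2.6 0.2 0.2]
t: 27.85
ee_pos: [0.5379, 0.0446, 0.1557]
ee_rot: [180.0, -0.0, -179.2]
wrist_force: [1.4, 0.9, 0.2]
gripper_width: 0.006
finger_force: 0.9
t 27.85 mach TCP [-14.9  41.3 155.7] rot [ 180.    -0.  -179.2] F [1.4 0.9 0.2]
[(np.float64(34.1359477124183), np.float64(-0.2), np.float64(0.29)), (np.float64(34.99346405228758), np.float64(-0.2), np.float64(0.3)), (np.float64(35.04052287581699), np.float64(-0.19), np.float64(0.31)), (np.float64(35.37058823529412), np.float64(-0.21), np.float64(0.29))]
```

The gimbal is now at -0.20 in the left leg, with about 18 mm of push remaining.

```bash
python3 -m jog '[1,2,0,0,0,0,0, 1,4,0,0,0,0,0, 1,6,0,0,0,0,0, 1,8,0,0,0,0,0, 1,10,0,0,0,0,0, 1,12,0,0,0,0,0, 1,13,0,0,0,0,0, 1,13,0,0,0,0,0]'; python3 -c "
from h import *
mv()";python3 -m jog '[1,0.5,0,0,0,0,0, 1,1,0,0,0,0,0, 1,1.5,0,0,0,0,0, 1,2,0,0,0,0,0, 1,2.5,0,0,0,0,0, 1,3,0,0,0,0,0, 1,3,0,0,0,0,0, 1,3,0,0,0,0,0]'; python3 -c "
from h import *
mv()"
```

```text
t: 28.9
ee_pos: [0.5249, 0.0444, 0.1556]
ee_rot: [180.0, -0.0, -179.2]
wrist_force: [1.5, -0.9, 1.8]
gripper_width: 0.005
finger_force: 0.8
t 28.9 mach TCP [-28.   41.3 155.6] rot [ 180.    -0.  -179.2] F [ 1.5 -0.9  1.8]
t: 29.9
ee_pos: [0.522, 0.0444, 0.1556]
ee_rot: [180.0, -0.0, -179.2]
wrist_force: [1.2, -0.4, 0.9]
gripper_width: 0.005
finger_force: 0.9
t 29.9 mach TCP [-30.9  41.3 155.6] rot [ 180.    -0.  -179.2] F [ 1.2 -0.4  0.9]
```

```bash
python3 -m jog '[1,0.5,0,0,0,0,0, 1,1,0,0,0,0,0, 1,1.5,0,0,0,0,0, 1,2,0,0,0,0,0, 1,2,0,0,0,0,0, 1,2,0,0,0,0,0, 1,2,0,0,0,0,0, 1,2,0,0,0,0,0]'; python3 -c "
from h import *
mv()"
```

```text
t: 30.9
ee_pos: [0.52, 0.0444, 0.1556]
ee_rot: [180.0, -0.0, -179.2]
wrist_force: [1.3, 0.1, 1.0]
gripper_width: 0.006
finger_force: 0.9
t 30.9 mach TCP [-32.9  41.3 155.6] rot [ 180.    -0.  -179.2] F [1.3 0.1 1. ]
```

```bash
python3 -m jog '[1,0.4,0,0,0,0,0, 1,0.8,0,0,0,0,0, 1,1.2,0,0,0,0,0, 1,1.5,0,0,0,0,0, 1,1.5,0,0,0,0,0, 1,1.5,0,0,0,0,0, 1,1.5,0,0,0,0,0, 1,1.5,0,0,0,0,0]'
python3 - <<'E'
from h import *
from rig import cams
mv()
a=cams.snapshot('side')[:,:,::-1];cv2.imwrite('pics/s10.png',a)
print(fit('side',[.5503,.0017,.0203],a,-.3,.28))
E
```

```text
t: 31.9
ee_pos: [0.5185, 0.0443, 0.1556]
ee_rot: [180.0, -0.0, -179.2]
wrist_force: [2.2, -0.9, 1.4]
gripper_width: 0.003
finger_force: 0.9
t 31.9 mach TCP [-34.4  41.3 155.6] rot [ 180.    -0.  -179.2] F [ 2.2 -0.9  1.4]
[(np.float64(31.996078431372553), np.float64(-0.3), np.float64(0.29)), (np.float64(32.3281045751634), np.float64(-0.29), np.float64(0.31)), (np.float64(33.31699346405229), np.float64(-0.29), np.float64(0.3)), (np.float64(33.415032679738566), np.float64(-0.29), np.float64(0.32))]
```

```bash
python3 -m jog '[1,0.4,0,0,0,0,0, 1,0.8,0,0,0,0,0, 1,1.2,0,0,0,0,0, 1,1.6,0,0,0,0,0, 1,2,0,0,0,0,0, 1,2,0,0,0,0,0, 1,2,0,0,0,0,0, 1,2,0,0,0,0,0]'; python3 -c "
from h import *
mv()"
```

```text
t: 32.95
ee_pos: [0.5165, 0.0443, 0.1556]
ee_rot: [180.0, -0.0, -179.2]
wrist_force: [1.5, -0.7, 2.2]
gripper_width: 0.005
finger_force: 1.1
t 32.95 mach TCP [-36.4  41.3 155.6] rot [ 180.    -0.  -179.2] F [ 1.5 -0.7  2.2]
```

```bash
python3 -m jog '[1,0.2,0,0,0,0,0, 1,0.5,0,0,0,0,0, 1,0.7,0,0,0,0,0, 1,1,0,0,0,0,0, 1,1,0,0,0,0,0, 1,1,0,0,0,0,0, 1,1,0,0,0,0,0, 1,1,0,0,0,0,0]'; python3 -c "
from h import *
mv()"
```

```text
t: 33.95
ee_pos: [0.5155, 0.0443, 0.1556]
ee_rot: [180.0, 0.0, -179.2]
wrist_force: [1.2, 0.0, 2.0]
gripper_width: 0.003
finger_force: 1.3
t 33.95 mach TCP [-37.3  41.4 155.6] rot [ 180.     0.  -179.2] F [1.2 0.  2. ]
```

```bash
python3 -m jog '[1,0.2,0,0,0,0,0, 1,0.5,0,0,0,0,0, 1,0.7,0,0,0,0,0, 1,1,0,0,0,0,0, 1,1.2,0,0,0,0,0, 1,1.5,0,0,0,0,0, 1,1.5,0,0,0,0,0, 1,1.5,0,0,0,0,0]'
python3 - <<'E'
from h import *
from rig import cams
mv()
a=cams.snapshot('side')[:,:,::-1];cv2.imwrite('pics/s11.png',a)
print(fit('side',[.5503,.0017,.0203],a,-.3,.28))
E
```

```text
t: 34.95
ee_pos: [0.514, 0.0443, 0.1557]
ee_rot: [180.0, 0.0, -179.2]
wrist_force: [3.4, 0.8, 3.3]
gripper_width: 0.007
finger_force: 1.7
t 34.95 mach TCP [-38.8  41.4 155.7] rot [ 180.     0.  -179.2] F [3.4 0.8 3.3]
[(np.float64(34.532679738562095), np.float64(-0.3), np.float64(0.31)), (np.float64(35.174509803921566), np.float64(-0.31), np.float64(0.29)), (np.float64(35.55816993464052), np.float64(-0.3), np.float64(0.3)), (np.float64(36.94248366013072), np.float64(-0.3), np.float64(0.32))]
```

```bash
python3 -m jog '[1,0.2,0,0,0,0,0, 1,0.4,0,0,0,0,0, 1,0.6,0,0,0,0,0, 1,0.8,0,0,0,0,0, 1,1,0,0,0,0,0, 1,1,0,0,0,0,0, 1,1,0,0,0,0,0, 1,1,0,0,0,0,0]'; python3 -c "
from h import *
mv()"
```

```text
t: 36.0
ee_pos: [0.513, 0.0442, 0.1557]
ee_rot: [180.0, 0.0, -179.2]
wrist_force: [3.9, -0.1, 2.9]
gripper_width: 0.004
finger_force: 1.9
t 36.0 mach TCP [-39.8  41.3 155.7] rot [ 180.     0.  -179.2] F [ 3.9 -0.1  2.9]
```

```bash
python3 -m jog '[1,0.3,0,0,0,0,0, 1,0.6,0,0,0,0,0, 1,0.9,0,0,0,0,0, 1,1.2,0,0,0,0,0, 1,1.5,0,0,0,0,0, 1,1.5,0,0,0,0,0, 1,1.5,0,0,0,0,0, 1,1.5,0,0,0,0,0]'
python3 - <<'E'
from h import *
from rig import cams
mv()
a=cams.snapshot('side')[:,:,::-1];cv2.imwrite('pics/s12.png',a)
print(fit('side',[.5503,.0017,.0203],a,-.3,.28))
for n in ('s10','s11','s12'):
    g=cv2.cvtColor(cv2.imread(f'pics/{n}.png'),cv2.COLOR_BGR2GRAY);print([' '.join('%3d'%x for x in g[r,225:255]) for r in (190,196,200)])
E
```

```text
t: 37.0
ee_pos: [0.5115, 0.0442, 0.1556]
ee_rot: [180.0, 0.0, -179.2]
wrist_force: [4.0, -0.3, 5.0]
gripper_width: 0.007
finger_force: 2.3
t 37.0 mach TCP [-41.3  41.3 155.6] rot [ 180.     0.  -179.2] F [ 4.  -0.3  5. ]
[(np.float64(37.05882352941177), np.float64(-0.31), np.float64(0.3)), (np.float64(38.54836601307189), np.float64(-0.31), np.float64(0.29)), (np.float64(38.67124183006536), np.float64(-0.31), np.float64(0.31)), (np.float64(39.709150326797385), np.float64(-0.3), np.float64(0.32))]
['112  54  38  42  43  44  43  43  43  43  40  42  99 135 142 141 139 139 139 139 138 138 139 140 139 140 142 141 141 141', '128  76  41  41  41  45  42  43  43  44  44  44  44  44  42  46 114 143 140 140 141 139 140 138 139 138 148 164 174 177', ' 91  91  93  74  47  41  42  43  44  44  44  46  44  45  45  45  43  43  70 123 138 154 173 178 177 176 177 177 178 171']
['105  41  40  42  43  44  44  43  56  55  47  78 127 143 140 141 139 138 139 139 138 137 139 139 139 140 142 140 140 142', '106  48  41  42  43  42  43  43  44  42  44  43  42  40  45  96 132 140 140 140 141 139 139 140 139 137 148 164 174 177', ' 89  92  90  65  39  41  42  44  44  43  44  44  44  45  45  44  40  79 128 141 143 156 170 177 178 177 176 177 178 170']
[' 88  42  40  42  45  44  43  67  71  52  46 113 144 142 141 139 140 139 139 139 138 138 138 139 140 140 138 139 140 141', ' 98  38  42  43  44  43  43  43  43  43  42  43  43  41  44 114 142 140 139 139 139 140 141 139 139 138 148 164 174 176', ' 91  93  74  47  42  44  43  44  44  43  44  44  44  44  45  43  40  79 126 140 142 155 170 176 178 177 177 177 178 170']
```

```bash
python3 -m jog '[1,0.3,0,0,0,0,0, 1,0.6,0,0,0,0,0, 1,0.9,0,0,0,0,0, 1,1.2,0,0,0,0,0, 1,1.5,0,0,0,0,0, 1,2,0,0,0,0,0, 1,2,0,0,0,0,0, 1,2,0,0,0,0,0]'
python3 - <<'E'
from h import *
from rig import cams
mv()
a=cams.snapshot('side')[:,:,::-1];cv2.imwrite('pics/s13.png',a)
print(fit('side',[.5503,.0017,.0203],a,-.3,.28)[:2])
for n in ('s12','s13'):
    g=cv2.cvtColor(cv2.imread(f'pics/{n}.png'),cv2.COLOR_BGR2GRAY);print([' '.join('%3d'%x for x in g[r,225:247]) for r in (190,196,200,204)])
E
```

```text
t: 38.05
ee_pos: [0.5095, 0.0442, 0.1556]
ee_rot: [180.0, -0.0, -179.2]
wrist_force: [3.8, -0.2, 5.3]
gripper_width: 0.003
finger_force: 2.6
t 38.05 mach TCP [-43.4  41.4 155.6] rot [ 180.    -0.  -179.2] F [ 3.8 -0.2  5.3]
[(np.float64(39.330065359477125), np.float64(-0.31), np.float64(0.3)), (np.float64(39.559477124183005), np.float64(-0.31), np.float64(0.31))]
[' 88  42  40  42  45  44  43  67  71  52  46 113 144 142 141 139 140 139 139 139 138 138', ' 98  38  42  43  44  43  43  43  43  43  42  43  43  41  44 114 142 140 139 139 139 140', ' 91  93  74  47  42  44  43  44  44  43  44  44  44  44  45  43  40  79 126 140 142 155', ' 90  90  91  91  88  72  48  42  43  44  44  45  44  45  45  45  44  43  71 115 164 183']
[' 89  42  40  41  44  42  74  86  74  56  49 114 144 142 141 140 138 139 138 139 138 137', ' 97  37  42  43  43  43  43  43  43  43  43  44  42  41  59 118 141 140 139 139 140 139', ' 91  91  74  47  41  43  43  43  42  44  44  44  44  45  45  43  47  81 125 140 142 155', ' 90  90  90  90  88  72  49  42  45  45  44  45  45  43  45  45  45  41  69 152 183 180']
```

```bash
python3 -m jog '[1,-15,0,0,0,0,0, 1,-40,0,0,0,0,0, 1,-65,0,-15,0,0,0, 1,-80,0,-55,0,0,0, 1,-80,-40,-90,0,0,0, 1,-80,-95,-100,0,0,0, 1,-80,-150,-100,0,0,0, 1,-80,-200,-100,0,0,0]'
python3 - <<'E'
from h import *
from rig import cams
mv()
a=cams.snapshot('side')[:,:,::-1];cv2.imwrite('pics/s14.png',a)
b=cams.snapshot('top')[:,:,::-1];cv2.imwrite('pics/t14.png',b)
print(fit('side',[.5503,.0017,.0203],a,-.3,.28));print(fit('top',[.5556,.0043,.0166],b,-.3,.28))
a=cv2.resize(a[165:240,200:300],(400,300),interpolation=2);b=cv2.resize(b[160:235,190:290],(400,300),interpolation=2)
cv2.imwrite('pics/p7.png',np.clip(np.hstack([a,b])*1.6,0,255).astype(np.uint8))
E
```

```text
t: 39.1
ee_pos: [0.5903, -0.1559, 0.2545]
ee_rot: [179.9, -0.2, -179.2]
wrist_force: [-0.3, 0.1, -0.3]
gripper_width: 0.002
finger_force: 0.0
t 39.1 mach TCP [  33.8 -160.2  254.5] rot [ 179.9   -0.2 -179.2] F [-0.3  0.1 -0.3]
[(np.float64(42.233333333333334), np.float64(-0.25), np.float64(0.3)), (np.float64(44.2313725490196), np.float64(-0.25), np.float64(0.31)), (np.float64(44.86732026143791), np.float64(-0.26), np.float64(0.3)), (np.float64(45.439869281045745), np.float64(-0.24), np.float64(0.33))]
[(np.float64(37.55098039215686), np.float64(-0.27), np.float64(0.28)), (np.float64(37.79738562091504), np.float64(-0.27), np.float64(0.29)), (np.float64(42.84313725490196), np.float64(-0.26), np.float64(0.28)), (np.float64(43.103267973856205), np.float64(-0.26), np.float64(0.26))]
```

View pics/p7.png

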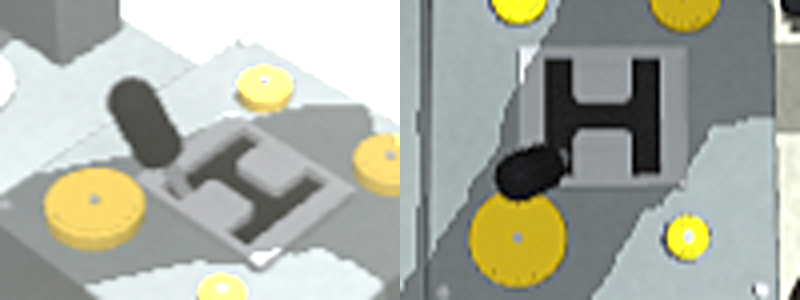

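The lever is in the correct left leg but only at about -0.26 of -0.32. The top view shows the grip at (530,172) short of the slot end, so the fingertips were riding over the dome. I'll go back in 10 mm lower and finish the push.

```bash
python3 -c "
from h import *
mv((15,43,250),(15,43,145))"; python3 -m jog '[1,2,40,0,0,0,0, 1,6,95,0,0,0,0, 1,10,150,0,0,0,0, 1,14,190,10,0,0,0, 1,15,203,30,0,0,0, 1,15,203,60,0,0,0, 1,15,203,90,0,0,0, 1,15,203,109,0,0,0]';python3 -c "
from h import *
mv((-15,43,145),(-30,43,145))"
```

```text
t 39.2 mach TCP [  32.3 -165.9  254.8] rot [-179.9   -0.2 -179.7] F [ 0.3 -0.3 -0.3]
(15, 43, 250) [ 20.2 208.7   4.4]
(15, 43, 145) [ 19.8 208.9 109.4]
t: 40.2
ee_pos: [0.5716, 0.0487, 0.144]
ee_rot: [-180.0, -0.3, -179.2]
wrist_force: [-0.8, -0.9, 1.1]
gripper_width: 0.002
finger_force: 0.0
t 40.2 mach TCP [ 18.8  44.7 144. ] rot [-180.    -0.3 -179.2] F [-0.8 -0.9  1.1]
(-15, 43, 145) [33.8 -1.9 -0.8]
(-30, 43, 145) [48.8 -1.9 -0.7]
```

```bash
python3 -m jog '[1,6,-1,0,0,0,0, 1,12,-2,0,0,0,0, 1,18,-2,0,0,0,0, 1,23,-2,0,0,0,0, 1,27,-2,0,0,0,0, 1,30,-2,0,0,0,0, 1,33,-2,0,0,0,0, 1,35,-2,0,0,0,0]'; python3 -c "
from h import *
mv()"; python3 -m jog '[1,1.2,0,0,0,0,0, 1,2.4,0,0,0,0,0, 1,3.6,0,0,0,0,0, 1,4.8,0,0,0,0,0, 1,6,0,0,0,0,0, 1,7,0,0,0,0,0, 1,8,0,0,0,0,0, 1,8,0,0,0,0,0]'
python3 - <<'E'
from h import *
from rig import cams
mv()
a=cams.snapshot('side')[:,:,::-1];cv2.imwrite('pics/s15.png',a)
print(fit('side',[.5503,.0017,.0203],a,-.3,.29)[:2])
for n in ('s14','s15'):
    g=cv2.cvtColor(cv2.imread(f'pics/{n}.png'),cv2.COLOR_BGR2GRAY);print([' '.join('%3d'%x for x in g[r,222:250]) for r in (186,190,196,202)])
E
```

```text
t: 41.2
ee_pos: [0.5393, 0.0456, 0.1466]
ee_rot: [-180.0, -0.0, -179.2]
wrist_force: [0.9, -0.0, -0.5]
gripper_width: 0.006
finger_force: 0.0
t 41.2 mach TCP [-13.5  42.2 146.6] rot [-180.    -0.  -179.2] F [ 0.9 -0.  -0.5]
t: 42.2
ee_pos: [0.5316, 0.0455, 0.1467]
ee_rot: [180.0, 0.0, -179.2]
wrist_force: [2.3, -0.0, -1.2]
gripper_width: 0.002
finger_force: 1.1
t 42.2 mach TCP [-21.2  42.3 146.7] rot [ 180.     0.  -179.2] F [ 2.3 -0.  -1.2]
[(np.float64(29.547058823529415), np.float64(-0.27), np.float64(0.31)), (np.float64(29.956862745098036), np.float64(-0.26), np.float64(0.32))]
['147 147 146 146 148 136  99  59  51  51  53  54  53  51  56  89 133 149 134 135 143 146 148 148 147 146 147 148', '146 145 146 150 121  68  49  51  53  53  54  54  54  54  52  54  50  54 122 150 146 146 146 144 143 145 145 145', '146 146 146 135 136 143 141  98  45  49  51  50  52  51  50  52  52  52  51  51  54  88 132 148 146 146 146 147', '142 141 139 139 140 141 141 142 142 146 116  62  48  50  49  50  50  50  51  51  51  49  48  77 110 120 118 118']
['142 142 140 141 143 131  98  62  45  40  37  40  55  65  94  77  72 100 105 103 105 107 117 133 141 141 141 142', '102 128 145 133  86  38  42  44  43  44  44  44  43  43  43  41  53 121 146 142 139 139 139 139 137 139 140 140', ' 93  92  92  87  89  76  47  39  42  43  42  42  43  44  44  42  44  42  44  44  59  81  99 103 127 143 140 139', ' 90  90  89  90  90  90  90  91  92  75  48  42  44  44  45  44  45  44  44  45  44  42  59 100 117 114 114 114']
```

Contact is clean now, with no upward force.

```bash
python3 -m jog '[1,1,0,0,0,0,0, 1,2,0,0,0,0,0, 1,3,0,0,0,0,0, 1,4,0,0,0,0,0, 1,5,0,0,0,0,0, 1,5.5,0,0,0,0,0, 1,6,0,0,0,0,0, 1,6,0,0,0,0,0]'
python3 - <<'E'
from h import *
from rig import cams
mv()
a=cams.snapshot('side')[:,:,::-1]
print(fit('side',[.5503,.0017,.0203],a,-.3,.29)[:2])
E
```

```text
t: 43.25
ee_pos: [0.5256, 0.0454, 0.1467]
ee_rot: [180.0, 0.0, -179.2]
wrist_force: [3.6, 0.4, -0.5]
gripper_width: 0.004
finger_force: 1.5
t 43.25 mach TCP [-27.2  42.3 146.7] rot [ 180.     0.  -179.2] F [ 3.6  0.4 -0.5]
[(np.float64(29.590196078431376), np.float64(-0.3), np.float64(0.31)), (np.float64(30.240522875816993), np.float64(-0.3), np.float64(0.32))]
```

```bash
python3 -m jog '[1,0.6,0,0,0,0,0, 1,1.2,0,0,0,0,0, 1,1.8,0,0,0,0,0, 1,2.4,0,0,0,0,0, 1,3,0,0,0,0,0, 1,3,0,0,0,0,0, 1,3,0,0,0,0,0, 1,3,0,0,0,0,0]'
python3 - <<'E'
from h import *
from rig import cams
mv()
a=cams.snapshot('side')[:,:,::-1]
print(fit('side',[.5503,.0017,.0203],a,-.3,.29)[:2])
E
```

```text
t: 44.3
ee_pos: [0.5233, 0.0454, 0.1469]
ee_rot: [-180.0, 0.1, -179.2]
wrist_force: [5.8, -0.2, -1.9]
gripper_width: 0.003
finger_force: 2.6
t 44.3 mach TCP [-29.6  42.3 146.9] rot [-1.800e+02  1.000e-01 -1.792e+02] F [ 5.8 -0.2 -1.9]
[(np.float64(30.818300653594775), np.float64(-0.31), np.float64(0.32)), (np.float64(32.461437908496734), np.float64(-0.31), np.float64(0.31))]
```

```bash
python3 -m jog '[1,0.4,0,0,0,0,0, 1,0.8,0,0,0,0,0, 1,1.2,0,0,0,0,0, 1,1.6,0,0,0,0,0, 1,1.6,0,0,0,0,0, 1,1.6,0,0,0,0,0, 1,1.6,0,0,0,0,0, 1,1.6,0,0,0,0,0]'; python3 -c "
from h import *
mv()"
```

```text
t: 45.35
ee_pos: [0.5222, 0.0454, 0.1471]
ee_rot: [180.0, 0.1, -179.2]
wrist_force: [7.4, 0.1, 0.3]
gripper_width: 0.008
finger_force: 3.1
t 45.35 mach TCP [-30.6  42.3 147.1] rot [ 1.800e+02  1.000e-01 -1.792e+02] F [7.4 0.1 0.3]
```

```bash
python3 -m jog '[1,0.5,0,0,0,0,0, 1,1,0,0,0,0,0, 1,1.5,0,0,0,0,0, 1,2,0,0,0,0,0, 1,2,0,0,0,0,0, 1,2,0,0,0,0,0, 1,2,0,0,0,0,0, 1,2,0,0,0,0,0]'; python3 -c "
from h import *
mv()"
```

```text
t: 46.35
ee_pos: [0.5208, 0.0453, 0.1473]
ee_rot: [180.0, 0.2, -179.2]
wrist_force: [9.0, -0.1, -0.7]
gripper_width: 0.004
finger_force: 3.7
t 46.35 mach TCP [-32.   42.3 147.3] rot [ 180.     0.2 -179.2] F [ 9.  -0.1 -0.7]
```

A 9 N push against the end, three times the moving force, means the lever is home. I'll retreat straight back, then up and away.

```bash
python3 -m jog '[1,-12,0,0,0,0,0, 1,-35,0,0,0,0,0, 1,-60,0,-10,0,0,0, 1,-75,0,-50,0,0,0, 1,-80,-40,-95,0,0,0, 1,-80,-95,-110,0,0,0, 1,-80,-150,-110,0,0,0, 1,-80,-200,-110,0,0,0]'
python3 - <<'E'
from h import *
from rig import cams
mv()
a=cams.snapshot('side')[:,:,::-1]
b=cams.snapshot('top')[:,:,::-1]
print(fit('side',[.5503,.0017,.0203],a,-.3,.28));print(fit('top',[.5556,.0043,.0166],b,-.3,.28))
for n,i in (('side0',a),('top0',b)):
    print(n,[[yellow(x,np.array(c))[0].round(1) for x in (cv2.imread(f'pics/{n}.png'),i)] for c in ([(223,277),(321,283),(361,247)] if n=='side0' else [(265,265),(327,211)])])
E
```

```text
t: 47.35
ee_pos: [0.6007, -0.1551, 0.2562]
ee_rot: [179.9, -0.1, -179.2]
wrist_force: [0.5, 0.8, 0.5]
gripper_width: 0.001
finger_force: 0.0
t 47.35 mach TCP [  44.1 -159.6  256.2] rot [ 1.799e+02 -1.000e-01 -1.792e+02] F [0.5 0.8 0.5]
[(np.float64(39.643137254901966), np.float64(-0.31), np.float64(0.31)), (np.float64(40.44117647058824), np.float64(-0.31), np.float64(0.3)), (np.float64(40.73006535947712), np.float64(-0.3), np.float64(0.31)), (np.float64(40.751633986928105), np.float64(-0.3), np.float64(0.32))]
[(np.float64(35.88235294117647), np.float64(-0.32), np.float64(0.29)), (np.float64(36.41111111111111), np.float64(-0.32), np.float64(0.28)), (np.float64(37.43986928104575), np.float64(-0.33), np.float64(0.29)), (np.float64(39.20392156862745), np.float64(-0.33), np.float64(0.28))]
side0 [[array([222.7, 276.5]), array([222.7, 276.5])], [array([321.6, 284.2]), array([321.6, 284.1])], [array([362.2, 245.8]), array([362.2, 245.8])]]
top0 [[array([265.4, 264.4]), array([257.5, 265.2])], [array([327.2, 210.5]), array([261.4, 219. ])]]
```

```bash
python3 -c "
from rig import robot;print(robot.sign_off())"
```

```text
the job is handed in; nothing more can be done
None
```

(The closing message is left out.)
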